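# Free the tote handle, then tip the nuts into the pouring corner

### The job

The U-bolt hanging over the handle of the grey parts tote is in the way: lift it off and hang it, legs down, on the free stretch of the rail where the other U-bolts hang, and let go of it. Then take the tote by its handle, lift it well clear of the bench and tip it until all six loose nuts have slid together into its corner with the low pouring lip, without spilling any. Finish while holding it like that, tilted and still in the air; leave the other things on the bench where they are.

Things in the scene. Friction and masses are not known exactly. Their poses are not given: they have to be found in the camera images.
- tote: grey sheet-metal parts tote: open tray 140 (its x) by 190 mm (its y), walls 45 mm high, 3 mm thick, floor 4 mm, 0.4 kg. Origin: centre of its underside, z up. Its +x +y corner is cut off over 40 mm of each side; there the wall is only 22 mm high with a lip bent outward: the pouring corner. A 30 mm wide steel strap at the middle of each short end carries the handle over the tray
- tote_grip (a point): centre of the tote's straight wooden handle, 110 mm above the tote's underside; axes as the tote's. The handle runs along the tote's y, 188 mm long, 14 mm thick (along the tote's x) with flat sides, 30 mm tall, its rounded top 125 mm above the underside. Free air beside and under it down to the tray walls
- tote_lip (a point): middle of the pouring corner, on the tray floor, just inside the low wall; at x +48, y +73, z +4 mm in the tote's frame
- ubolt_grip (a point): steel U-bolt, 12 mm round bar, legs 44 mm between centres (56 mm over the outside), 84 mm tall, 0.16 kg; it starts legs down astride the tote's handle. This point lies midway between the legs, 50 mm above their ends, 34 mm below the top of the bend; x runs from leg to leg, z up to the bend. Grip it over the outside of both legs
- ubolt_crown (a point): underside of the U-bolt's bend, midway between the legs: the place that rests on a bar; 22.5 mm above ubolt_grip
- ubolt: the U-bolt; origin midway between its leg ends, z up towards the bend, x from leg to leg
- rack: fixed wooden stand of the hanging rail: base 100 by 270 mm, 18 mm high, two uprights at y -112 and +112 mm, 44 mm wide, 18 mm thick, tops 174 mm above the bench. Origin: centre of its underside; its y runs along the rail. Two wider U-bolts, fixed, hang on the rail at y +61 and +86 mm
- rail_free (a point): on the axis of the rail, 150 mm above the bench, in the middle of its free stretch, at y -32 mm of the stand. The rail is a 14 mm round steel bar, level, along this point's y; free for 60 mm either way from here, up to an upright (towards -y) and the other U-bolts (towards +y)
- nut0_center (a point): centre of one of six equal hexagon nuts, 19 mm across flats and 10 mm high, 20 g, lying loose on the tote's floor. They start to slide on the floor at a tilt of 9 to 14 degrees; along a wall they need 25 to 35 degrees towards the corner, or a gentle sway from wall to wall, and some may queue
- nut1_center (a point): centre of one of six equal hexagon nuts, 19 mm across flats and 10 mm high, 20 g, lying loose on the tote's floor
- nut2_center (a point): centre of one of six equal hexagon nuts, 19 mm across flats and 10 mm high, 20 g, lying loose on the tote's floor
- nut3_center (a point): centre of one of six equal hexagon nuts, 19 mm across flats and 10 mm high, 20 g, lying loose on the tote's floor
- nut4_center (a point): centre of one of six equal hexagon nuts, 19 mm across flats and 10 mm high, 20 g, lying loose on the tote's floor
- nut5_center (a point): centre of one of six equal hexagon nuts, 19 mm across flats and 10 mm high, 20 g, lying loose on the tote's floor
- sanding_block: cork sanding block 63 x 112 x 32 mm, loose bystander; origin under its centre
- tape_measure: tape measure 36 x 82 x 64 mm, loose bystander; origin under its centre
- wood_block: sawn offcut 45 x 95 x 40 mm, loose bystander; origin under its centre
- g_clamp: G clamp lying flat, 143 x 70 x 22 mm, loose bystander; origin under its centre

How it is judged:
On the way, in this order (a step that is already met when the one before it is completed fails the run):
1. the U-bolt hangs legs down astride the rail, let go and at rest, while the tote still stands on the bench (z of ubolt_crown in the frame of rail_free between -0.004 and 0.016 m and x of ubolt_crown in the frame of rail_free between -0.012 and 0.012 m and y of ubolt_crown in the frame of rail_free between -0.075 and 0.14 m and angle between ubolt's own z axis and vertical below 0.4 rad and contact force between ubolt and rack above 0.3 N and contact force between ubolt and the fingers below 0.05 N and linear speed of ubolt below 0.05 m/s and height (world z) of tote_lip below 0.02 m), for 0.3 s.
2. the tote is held by the fingers, lifted off the bench (height (world z) of tote_lip above 0.03 m and contact force between tote and the fingers above 1 N), for 0.2 s.
At the end, for the whole second after the job is handed in: U-bolt hangs legs down on the rail (within 0.4 rad of upright), still, untouched; tote held by the fingers, clear of the rail stand, lip corner over 30 mm above the bench, tilted over 0.25 rad, still; every nut's centre within 80 mm of the lip point, in the tote (all of step 2 and z of ubolt_crown in the frame of rail_free between -0.004 and 0.016 m and x of ubolt_crown in the frame of rail_free between -0.012 and 0.012 m and y of ubolt_crown in the frame of rail_free between -0.075 and 0.14 m and angle between ubolt's own z axis and vertical below 0.4 rad and contact force between ubolt and rack above 0.3 N and contact force between ubolt and the fingers below 0.05 N and linear speed of ubolt below 0.05 m/s and angle between tote's own z axis and vertical above 0.25 rad and contact force between tote and rack below 0.05 N and linear speed of tote below 0.04 m/s and angular speed of tote below 0.15 rad/s and distance between each of nut0_center, nut1_center, nut2_center, nut3_center, nut4_center, nut5_center and tote_lip below 0.08 m and height (world z) of each of nut0_center, nut1_center, nut2_center, nut3_center, nut4_center, nut5_center above 0.025 m); the arm keeps its last pose, push and grip.
It fails at once if the sanding block is shoved more than 50 mm (distance of sanding_block from where it was at the start of the episode above 0.05 m).
It fails at once if the tape measure is shoved more than 50 mm (distance of tape_measure from where it was at the start of the episode above 0.05 m).
It fails at once if the wood block is shoved more than 50 mm (distance of wood_block from where it was at the start of the episode above 0.05 m).
It fails at once if the g clamp is shoved more than 50 mm (distance of g_clamp from where it was at the start of the episode above 0.05 m).
It also fails if it takes over 64 s, if anything falls off the work surface, if the arm or the gripper's body presses on something with over 40 N, if the wrist force passes 120 N, or if a joint passes its speed limit or range.

### The arm

A 6-joint arm with a two-finger parallel gripper is mounted at the origin on a cart in front of the work surface, level with it; the furniture and walls round the work are solid. World frame = base frame: x ahead of the robot, y to its left, z up, the work surface at z = 0. Lengths are in m, angles in rad, forces in N, time in s.
With the tool pointing down it reaches from about 0.35 to 1 m from the base axis. Payload 7.1 kg.
Tool frame: the origin (TCP) lies between the finger pads; the fingertips stand 22 mm ahead of it and the grasp point (between the pads) lies 3 mm ahead of it; z points along the fingers, y is the line along which they close (so a half turn about z gives the same grasp; the last joint's range is limited). The gripper opens to 85 mm and grips with 20 to 120 N. Pads are 22 mm wide; open, the fingers measure 114 mm over their backs; the gripper's body (76 mm by 85 mm) begins 54 mm behind the grasp point. The pads swing forward as they close: fully open they stand 13 mm farther back than shut.
Start: joints at [1.233, 0.423, 1.63, -0, 1.089, -0.019], TCP at [0.196, 0.594, 0.253] pointing down, gripper open.
Joint ranges: [-3, 3], [-0.9, 2.11], [0.09, 2.58], [-1.31, 4.45], [0.11, 2.69], [-2.54, 2.54]. Speed limits (rad/s): [2.39, 2.39, 3.01, 3.14, 3.14, 3.14].

### API

Orientations are given as a rotation vector (axis times angle).
In Python, from rig import manip gives the robot as it stands. The module is installed in compiled form; this text tells all that it offers. Calls block until the motion is done:
- manip.move_to(position, orientation): joint-space move of the TCP to a pose.
- manip.servo_line(position, orientation=None, rate=0.15): straight line of the TCP; orientation=None keeps the orientation; rate is the mean speed in m/s.
- manip.set_joints(angles): joint-space move.
- manip.command_gripper(opening, f_grip=None): finger opening in m; f_grip is the grip in N (None keeps the last); returns when the fingers have stopped.
- manip.hold(seconds).
- manip.solve_ik(position, orientation): joint angles nearest the present ones, or None.
- manip.camera(name): name is "scene" or "top" or "wrist"; returns a dict with "image" (420x560x3 uint8, red, green, blue), "fx", "fy", "cx", "cy" (pixels), "cam_to_world" (4x4, takes a point from camera to world coordinates); the wrist camera has in their place "mount" (4x4, takes a point from camera to tool coordinates, whose origin is the TCP and whose axes are the flange's). Camera axes: x right, y down, z forward; pixel columns grow to the right and rows downward; lengths in m; the calibration is good to about 2 mm. The wrist camera is an equidistant fisheye: a pixel r from the principal point sees the ray r / f radians off the axis. A picture is of the moment at which its call begins: read the wrist's pose just before it. There is no depth.
A pose or a line that the arm cannot do raises manip.IKError and nothing moves.
- manip.sign_off(): hands the job in; it is judged then, once.
Readings, each from a call of its own:
- manip.get_time(): time.
- manip.get_joint_positions(): joint angles.
- manip.get_joint_vel(): joint speeds.
- manip.get_tau(): joint torques, N m.
- manip.get_position(): TCP position.
- manip.get_ee_rot(): TCP orientation.
- manip.get_contact_force(): force on the tool from outside, world axes, zero at the start.
- manip.get_torque(): the same for the moment, N m.
- manip.get_width(): finger opening in m.
- manip.get_grip_force(): force on a finger pad.
Only numpy, scipy, OpenCV 4.12 (cv2) and the standard library are available. Lean on these libraries where they do the work, as an engineer would, in place of code of your own. Each camera call takes 0.05 s, during which the arm holds its last target. There are 200 camera calls.

## Working session

There is one attempt and no reset: what is moved stays moved. The work goes in short steps, each a Python script; the robot and the scene stay as the last script left them, time stands still between calls to the robot, and variables do not carry over. Pictures are saved under pics/ and viewed, at most 10 in all, crops included, and the job is handed in when it is done.

```bash
mkdir -p pics
cat > h.py <<'E'
import numpy as np, cv2
from rig import manip as m
from scipy.spatial.transform import Rotation as R
def snap(n,f):
    c=m.camera(n); cv2.imwrite('pics/'+f,c['image'][:,:,::-1]); return c
def ray(c,u,v):
    d=np.array([(u-c['cx'])/c['fx'],(v-c['cy'])/c['fy'],1]); T=np.array(c['cam_to_world']); return T[:3,3],T[:3,:3]@d
def atz(c,u,v,z):
    o,d=ray(c,u,v); return o+d*(z-o[2])/d[2]
def proj(c,p):
    T=np.linalg.inv(c['cam_to_world']); q=T[:3,:3]@np.asarray(p)+T[:3,3]; return np.array([c['fx']*q[0]/q[2]+c['cx'],c['fy']*q[1]/q[2]+c['cy']])
E
python3 - <<'E'
from h import *
import pickle
d={}
for n in('top','scene'):
    d[n]=snap(n,n+'0.png'); print(n,d[n]['fx'],d[n]['fy'],d[n]['cx'],d[n]['cy'],np.round(d[n]['cam_to_world'],3).tolist())
pickle.dump(d,open('c0.pkl','wb'))
print(m.get_ee_rot(),m.get_time())
E
```

```text
top 444.7577975478485 444.7577975478485 284.2220817568731 213.28857743171656 [[0.021, -0.987, 0.157, 0.393], [-0.999, -0.027, -0.032, -0.067], [0.036, -0.156, -0.987, 1.264], [0.0, 0.0, 0.0, 1.0]]
scene 447.4550641474977 447.4550641474977 274.68464410959564 209.91963679446647 [[0.584, -0.504, 0.636, -0.16], [-0.811, -0.384, 0.441, -0.603], [0.022, -0.773, -0.634, 0.826], [0.0, 0.0, 0.0, 1.0]]
[-4.98614558e-01 -3.10150808e+00  2.17077163e-03] 0.1
```

View pics/top0.png

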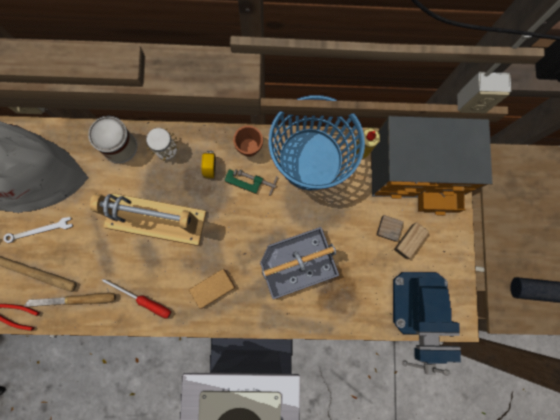

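View pics/scene0.png

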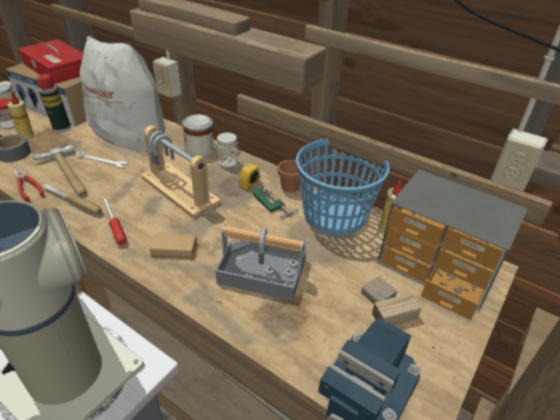

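Run:
```python
import cv2
a=cv2.imread('pics/top0.png');s=cv2.imread('pics/scene0.png')
cv2.imwrite('pics/t1.png',cv2.resize(a[180:310,85:351],None,fx=3,fy=3,interpolation=cv2.INTER_CUBIC))
cv2.imwrite('pics/s1.png',cv2.resize(s[120:303,135:320],None,fx=3.2,fy=3.2,interpolation=cv2.INTER_CUBIC))
```

```text
(no output)
```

View pics/t1.png

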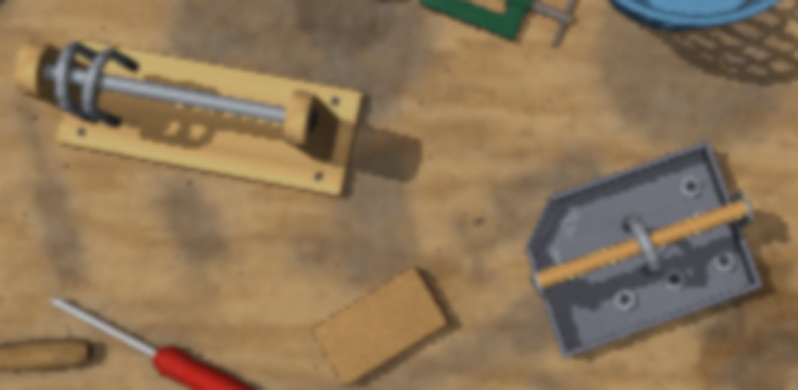

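View pics/s1.png

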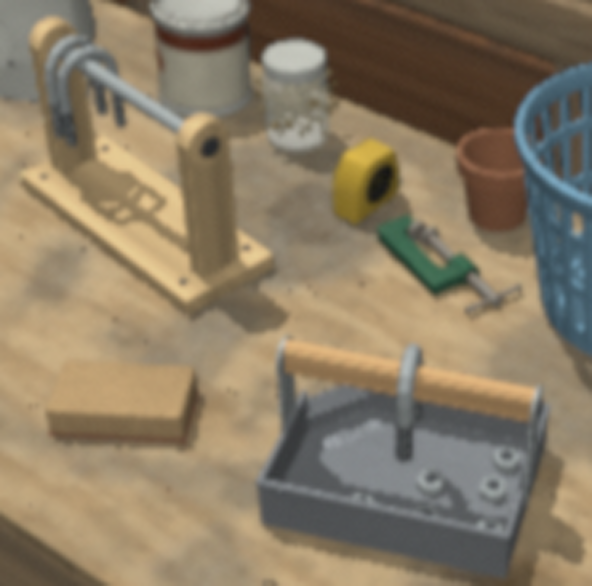

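Top crop: tote with pouring corner upper left (crop ~(540,220)), handle from (745,208) to (540,278), U-bolt astride it at ~(641,243). The rack's free upright is at (300,118) and its rail runs left to the fixed U-bolts. Fitting poses from both views.

Run:
```python
from h import *
import pickle
from scipy.optimize import least_squares
d=pickle.load(open('c0.pkl','rb'))
T=lambda u,v:('top',u/3+85,v/3+180); S=lambda u,v:('scene',u/3.2+135,v/3.2+120)
rack=[((50,-135,18),T(362,93)),((-50,-135,18),T(342,193)),((-50,135,18),T(62,142)),((-50,135,18),S(22,178)),((-50,-135,18),S(190,298)),((50,-135,18),S(272,258)),((0,-103,157),T(285,114)),((0,-103,157),S(183,122))]
tote=[((70,-95,45),T(710,145)),((-70,-95,45),T(760,287)),((-70,95,45),T(570,355)),((0,-96,122),T(745,208)),((0,96,122),T(540,280)),((-70,95,45),S(262,487)),((-70,-95,45),S(510,548)),((0,96,125),S(285,342)),((0,-96,125),S(540,392))]
for n,L,x0 in(('rack',rack,(.75,.3,-.18)),('tote',tote,(.5,-.1,.34))):
    def f(x):
        r=[]
        for p,(c,u,v) in L:
            P=np.array(p)/1000; q=np.r_[R.from_euler('z',x[2]).as_matrix()[:2,:2]@P[:2]+x[:2],P[2]]
            r.append(proj(d[c],q)-[u,v])
        return np.ravel(r)
    s=least_squares(f,x0,loss='soft_l1'); print(n,s.x.round(4),np.degrees(s.x[2]).round(1)); print(f(s.x).reshape(-1,2).round(1).tolist())
print('ub',atz(d['top'],641/3+85,243/3+180,.128),atz(d['scene'],412/3.2+135,350/3.2+120,.137))
```

```text
rack [ 0.5662  0.2547 -0.1588] -9.1
[[0.3, -0.9], [-0.5, 0.5], [-2.7, -0.1], [-1.6, -1.3], [-1.2, 1.4], [0.8, -1.3], [1.5, 0.1], [3.8, 3.2]]
tote [ 0.4515 -0.1478  0.3558] 20.4
[[0.4, -1.0], [1.1, -0.2], [-1.4, 0.5], [1.9, -0.4], [-0.4, 0.2], [-1.2, -0.3], [0.0, -1.7], [-0.1, 0.4], [-0.0, 1.0]]
ub [ 0.4515751  -0.14355048  0.128     ] [ 0.45791473 -0.14463792  0.137     ]
```

```bash
cat >> h.py <<'E'
def down(a):  # tool down, closing line at world yaw a
    c,s=np.cos(a),np.sin(a); return R.from_matrix(np.array([[-s,c,0],[c,s,0],[0,0,-1]]).T)
def best(p,a):
    o=[]
    for k in(0,np.pi,-np.pi):
        v=down(a+k).as_rotvec(); q=m.solve_ik(p,v)
        if q is not None:o.append((abs(q[5]),tuple(v),q))
    return min(o,key=lambda t:t[0])
def wpix(c,P,R0,p):  # world point -> wrist pixel
    M=np.array(c['mount']); t=R0.inv().apply(np.asarray(p)-P); q=M[:3,:3].T@(t-M[:3,3])
    th=np.arctan2(np.hypot(q[0],q[1]),q[2]); n=q[:2]/np.hypot(q[0],q[1]); return np.array([c['cx'],c['cy']])+th*n*np.array([c['fx'],c['fy']])
def wsnap(f):
    P=np.array(m.get_position());r=R.from_rotvec(m.get_ee_rot()); return snap('wrist',f),P,r
E
python3 - <<'E'
from h import *
import pickle
p=[.452,-.145,.25]; b=best(p,.45); print(b)
m.set_joints([1.233*0.3,.3,1.5,0,1.3,0]) if False else None
m.move_to(p,b[1])
w=wsnap('w0.png'); pickle.dump((w[0],w[1],w[2].as_rotvec()),open('w0.pkl','wb'))
c,P,r=w; print(P,r.as_rotvec(),m.get_time(),np.array(c['mount']).round(3),c['fx'],c['cx'],c['cy'])
im=cv2.imread('pics/w0.png')
for z in(.137,): 
  for dx in(-.028,.028):
    print(wpix(c,P,r,np.array([.452+dx*np.cos(.4),-.145+dx*np.sin(.4),.11])))
cv2.imwrite('pics/w0b.png',cv2.resize(im,(800,600),interpolation=cv2.INTER_CUBIC))
E
```

```text
(np.float64(0.7854969635524092), (np.float64(1.669830328402107), np.float64(2.6610657781118205), np.float64(0.0)), array([-3.35496964e-01,  2.05911579e-01,  1.95607259e+00, -4.44089210e-16,
        9.79608485e-01, -7.85496964e-01]))
[ 0.45229074 -0.14449787  0.2500268 ] [1.66848644e+00 2.66180338e+00 2.03219000e-04] 2.9083 [[-0.    -0.965 -0.263  0.067]
 [ 1.    -0.    -0.     0.001]
 [ 0.    -0.263  0.965 -0.12 ]
 [ 0.     0.     0.     1.   ]] 325.19226210127806 279.8868048165729 205.9223296701804
[244.60709414 199.95537723]
[312.12150611 203.27653478]
```

View pics/w0b.png

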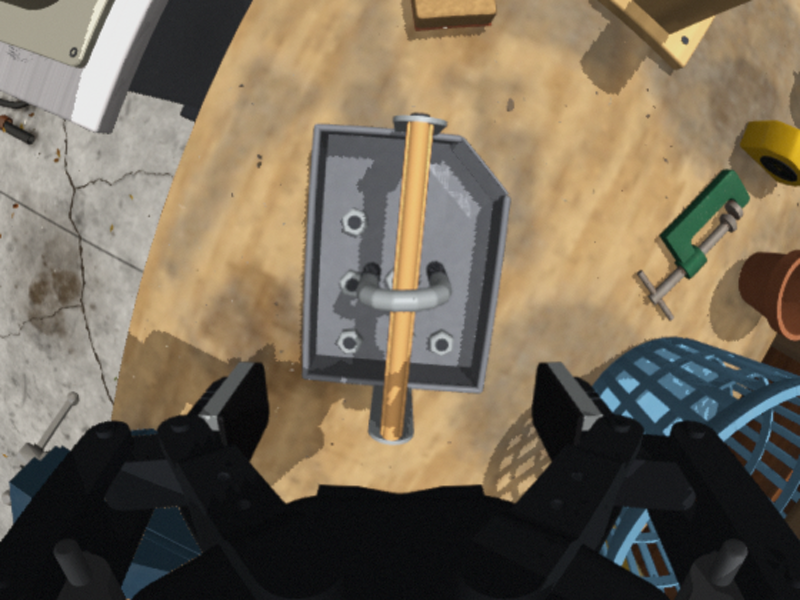

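U-bolt in view: outer bend edges at (358,293) and (451,293), level with the closing line; the handle runs from (419,120) to (391,435). Refining the positions.

Run:
```python
from h import *
import pickle
from scipy.optimize import least_squares
c,P,v=pickle.load(open('w0.pkl','rb')); r=R.from_rotvec(v)
def fit(L,x0,fixyaw=None):
    def f(x):
        a=x[2] if fixyaw is None else fixyaw
        return np.ravel([wpix(c,P,r,np.r_[R.from_euler('z',a).as_matrix()[:2,:2]@(np.array(p[:2])/1000)+x[:2],p[2]/1000])-np.array(uv)*.7 for p,uv in L])
    s=least_squares(f,x0); print(s.x.round(4)); print(f(s.x).reshape(-1,2).round(1).tolist())
fit([((-28,0,109),(358,290)),((28,0,109),(452,290)),((0,0,133),(404,298)),((-22,0,47),(373,265)),((22,0,47),(436,265))],[.45,-.145,.45])
fit([((-70,95,45),(316,126)),((-70,-95,45),(304,380)),((70,-95,45),(483,391)),((0,95,123),(419,119)),((0,-95,123),(391,438)),((70,55,45),(510,195))],[.45,-.145,.36])
fit([((50,-135,18),(682,67))],[.566,.255],-.1588)
```

```text
[ 0.4559 -0.1435  0.4511]
[[-0.9, -1.3], [0.6, -1.3], [0.9, 1.0], [-0.0, 0.9], [-0.8, 0.9]]
[ 0.4556 -0.143   0.3723]
[[-1.2, -0.7], [0.6, -1.8], [-0.3, -0.5], [0.4, -0.3], [1.1, 1.3], [-1.0, 1.7]]
[0.5665 0.256 ]
[[0.0, 0.0]]
```

Run:
```python
from h import *
import pickle
p=np.array([.4558,-.1435,.1055]); o=best(p,.45)[1]
m.servo_line(p,o,rate=.12)
m.command_gripper(.04,40); print(m.get_width(),m.get_grip_force(),m.get_contact_force())
m.servo_line(p+[0,0,.18],rate=.15); print(m.get_width())
a=-.1588; rail=np.array([.561,.224])
b=best([*rail,.285],a); print(b[2],m.get_joint_positions())
m.move_to([*rail,.285],b[1]); m.hold(.3)
w=wsnap('w1.png'); pickle.dump((w[0],w[1],w[2].as_rotvec()),open('w1.pkl','wb'))
cv2.imwrite('pics/w1b.png',cv2.resize(cv2.imread('pics/w1.png'),(800,600),interpolation=cv2.INTER_CUBIC))
print(w[1],m.get_time(),m.get_width(),m.get_contact_force())
c,P,r=w
for y in(-.103,.0,.05):print(y,wpix(c,P,r,np.r_[R.from_euler('z',a).as_matrix()[:2,:2]@[0,y]+[.566,.2555],.15])/.7)
```

```text
0.05463759527665797 41.20458662509918 [1.22953788 2.74575763 6.35274219]
0.05514606752434014
[0.36019049 0.35853175 1.64989501 0.         1.13316589 0.51899049] [-3.29896943e-01  1.64475776e-01  1.91615265e+00 -3.15850869e-05
  1.06274571e+00 -7.79913565e-01]
[0.56116055 0.22326754 0.28509838] 7.7833 0.0549254616169262 [-0.17644084  0.33075027 -1.57502007]
-0.103 [398.78642142 400.4301983 ]
0.0 [398.43497413 233.19546074]
0.05 [398.29129877 142.51746862]
```

View pics/w1b.png

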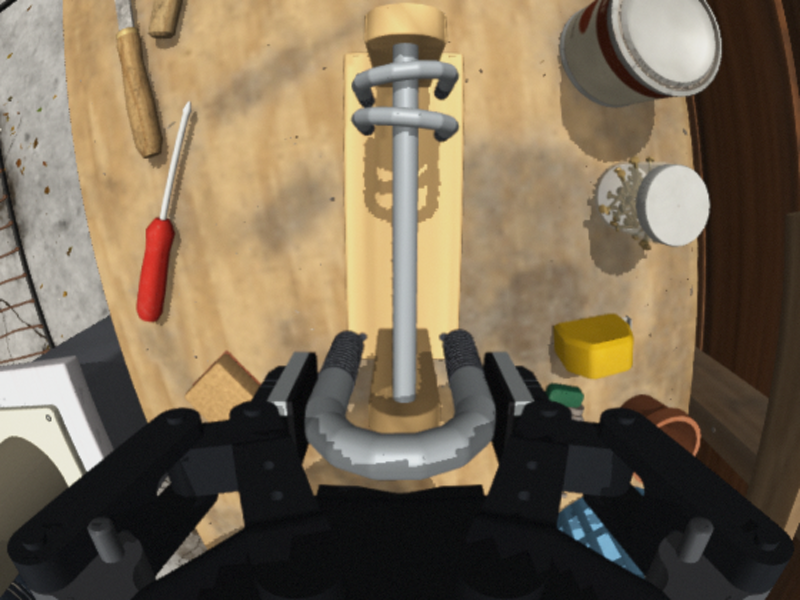

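Rail shows at column ~404.5 versus 398.5 predicted, so I shift ~2.5 mm toward rack +x, then lower with force checks.

Run:
```python
from h import *
a=-.1588; rail=np.array([.561,.224])+.0027*np.array([np.cos(a),np.sin(a)])
o=best([*rail,.285],a)[1]
m.servo_line([*rail,.285],o,rate=.1)
f0=np.array(m.get_contact_force())
m.servo_line([*rail,.17],rate=.12); print(np.array(m.get_contact_force())-f0)
z=.142; m.servo_line([*rail,z],rate=.06)
while z>.133:
    f=np.array(m.get_contact_force())-f0; print(round(z,4),f.round(2))
    if f[2]>2.5: break
    z-=.0012; m.servo_line([*rail,z],rate=.03)
m.command_gripper(.085,40); m.hold(.4)
m.servo_line([*rail,z+.13],rate=.15)
print(m.get_time(),m.get_width())
m.hold(.3)
snap('wrist','w2.png'); cv2.imwrite('pics/w2b.png',cv2.resize(cv2.imread('pics/w2.png')[20:420],(700,500),interpolation=cv2.INTER_CUBIC))
```

```text
[ 0.54372891 -0.68957023 -0.19866038]
0.142 [ 1.19 -0.46 -0.23]
0.1408 [-0.29 -1.28 -0.49]
0.1396 [ 0.6   0.05 -0.37]
0.1384 [ 1.62 -0.45  0.53]
0.1372 [-1.15 -0.97  6.53]
12.5917 0.08479107071492736
```

View pics/w2b.png

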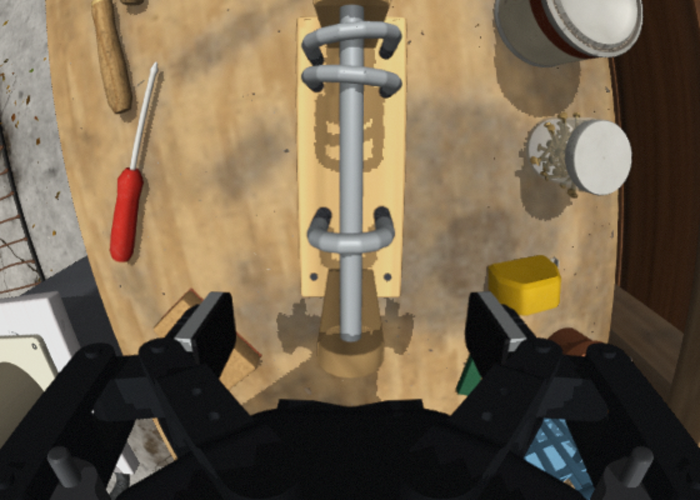

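The U-bolt hangs squarely on the rail (crown at (350,240)), untouched. Now the tote.

```bash
cat >> h.py <<'E'
A=.37
def tilt(R0,phi,th):  # lean tray towards tote-frame direction phi (deg from +x), th deg
    a=A+np.radians(phi); return R.from_rotvec(np.radians(th)*np.array([-np.sin(a),np.cos(a),0]))*R0
E
python3 - <<'E'
from h import *
p=np.array([.455,-.1435,.112]); b=best(p,A); R0=R.from_rotvec(b[1])
for Q in([.455,-.1435,.33],[.5,-.14,.36],[.5,-.05,.36],[.55,-.1,.38]):
    print(Q,[None if (q:=m.solve_ik(Q,tilt(R0,f,t).as_rotvec())) is None else q.round(2).tolist() for f,t in((90,30),(45,35),(15,32),(75,32))])
m.move_to(p+[0,0,.13],b[1]); m.servo_line(p,rate=.12)
m.command_gripper(.005,110); print(m.get_width(),m.get_grip_force(),m.get_time())
m.servo_line(p+[0,0,.15],rate=.1); print(m.get_contact_force(),m.get_torque(),m.get_width(),m.get_time(),R0.as_rotvec())
snap('wrist','w3.png'); cv2.imwrite('pics/w3b.png',cv2.resize(cv2.imread('pics/w3.png')[20:420],(700,500),interpolation=cv2.INTER_CUBIC))
E
```

```text
[0.455, -0.1435, 0.33] [[-0.06, 0.03, 2.05, -0.61, 0.92, -0.09], [-0.02, 0.24, 1.84, -0.57, 1.37, -0.18], [-0.12, 0.31, 1.71, -0.37, 1.55, -0.4], [-0.02, 0.1, 1.99, -0.64, 1.07, -0.07]]
[0.5, -0.14, 0.36] [[-0.05, 0.07, 1.93, -0.58, 0.99, -0.13], [-0.01, 0.27, 1.71, -0.56, 1.45, -0.23], [-0.1, 0.35, 1.58, -0.36, 1.64, -0.42], [-0.01, 0.14, 1.87, -0.62, 1.15, -0.12]]
[0.5, -0.05, 0.36] [[0.15, 0.08, 1.91, -0.58, 1.09, 0.04], [0.15, 0.29, 1.69, -0.51, 1.53, -0.1], [0.04, 0.35, 1.58, -0.3, 1.68, -0.29], [0.17, 0.15, 1.85, -0.59, 1.24, 0.03]]
[0.55, -0.1, 0.38] [[0.04, 0.14, 1.81, -0.56, 1.08, -0.09], [0.06, 0.34, 1.58, -0.54, 1.54, -0.21], [-0.04, 0.41, 1.44, -0.34, 1.73, -0.38], [0.07, 0.2, 1.74, -0.59, 1.24, -0.09]]
0.012622060318264449 107.75630235671997 16.2583
[-1.08112901  0.54696049 -4.32730663] [ 0.01343456  0.01876634 -0.02615262] 0.012815651086356726 17.9083 [1.77490889 2.59216181 0.        ]
```

View pics/w3b.png

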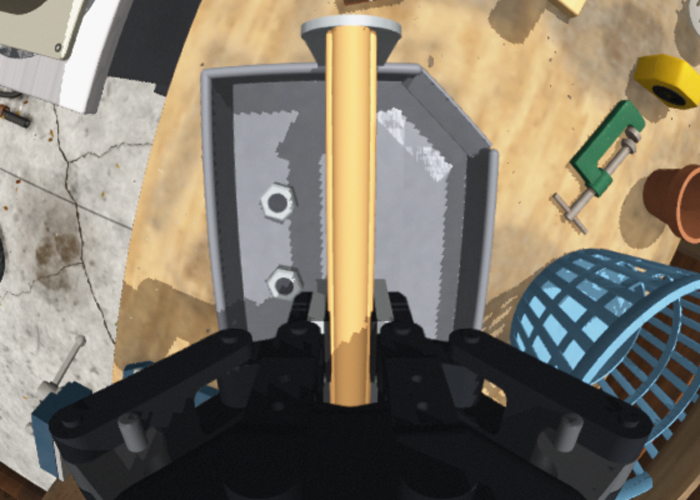

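Tote is held centrally and lifted; the lip corner is at upper right (460,110). Raise and tilt.

Run:
```python
from h import *
R0=R.from_rotvec(m.get_ee_rot()); np.save('R0.npy',R0.as_rotvec())
Q=np.array([.46,-.13,.34]); m.servo_line(Q,R0.as_rotvec(),rate=.12)
t=m.get_time()
for i,(f,th) in enumerate([(90,10),(90,20),(80,28),(60,33),(45,35),(25,32),(45,34)]):
    m.servo_line(Q+[0,0,.008*(i%2)],tilt(R0,f,th).as_rotvec(),rate=.015); print(f,th,round(m.get_time()-t,2))
m.hold(.4); print(m.get_time(),m.get_width(),m.get_contact_force())
snap('wrist','w4.png'); cv2.imwrite('pics/w4b.png',cv2.resize(cv2.imread('pics/w4.png')[20:420],(700,500),interpolation=cv2.INTER_CUBIC))
```

```text
90 10 0.32
90 20 1.01
80 28 1.69
60 33 2.38
45 35 3.06
25 32 3.74
45 34 4.43
23.5917 0.012448458235093777 [-0.13240298 -0.15773971 -4.66299184]
```

View pics/w4b.png

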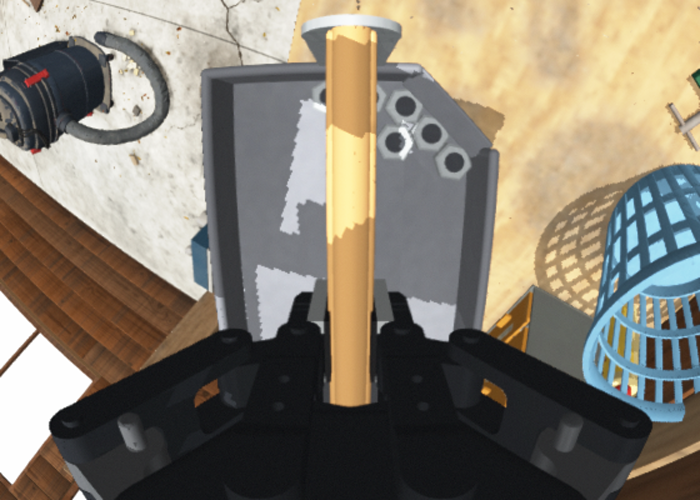

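Four nuts sit in the corner (405,107)…(453,160) and two queue along the +y wall, (375,97) and (320,97). The last is ~67 mm from the lip; one more sway for margin.

Run:
```python
from h import *
R0=R.from_rotvec(np.load('R0.npy'))
Q=np.array([.46,-.13,.34])
for i,(f,th) in enumerate([(15,33),(0,33),(-5,34),(20,34),(60,32),(15,34),(0,34),(35,32)]):
    m.servo_line(Q+[0,0,.009*(i%2)],tilt(R0,f,th).as_rotvec(),rate=.013)
m.hold(.8); print(m.get_time(),m.get_width(),m.get_contact_force(),m.get_position())
snap('wrist','w5.png'); cv2.imwrite('pics/w5b.png',cv2.resize(cv2.imread('pics/w5.png')[20:420],(700,500),interpolation=cv2.INTER_CUBIC))
```

```text
30.7833 0.012294328446171933 [ 0.08679248  0.23249122 -4.98464249] [ 0.46000718 -0.12998136  0.34900831]
```

View pics/w5b.png

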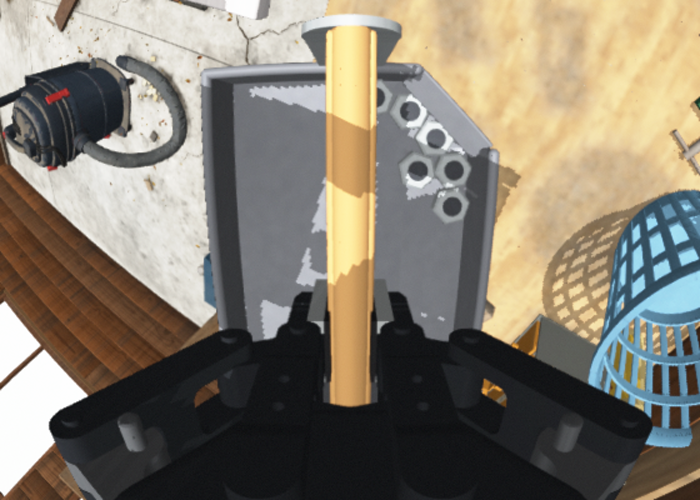

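All six nuts now lie in the lip corner: (380,97), (410,110), (436,138), (453,170), (418,170) and (452,207). All are within about 60 mm of the lip point and at rest, so I'm handing in.

```bash
python3 -c "
from h import *
print(m.sign_off())"
```

```text
the job is handed in; nothing more can be done
None
```

The job is handed in: the U-bolt hangs legs down on the rail, and the tote is held in the air, tilted about 32°, with all six nuts in its pouring corner; the sign-off call gave no verdict.

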